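# Put three engine parts back into their own kit trays

## Task

The piston, the gear and the square flange of an engine have been put into each other's kit trays. Using the black rubber pad as the free spot to stand a part on along the way, move them round so that each stands flat in the square compartment of the tray that holds its mate: the piston with the connecting rod, the gear with the pinion shaft, the square flange with the square cover plate. Do not push aside or knock over the jar, the steel can and the socket standing among the trays.

Things in the scene. Friction and masses are not known exactly. Their poses are not given: they have to be found in the camera images.
- piston: Loose aluminium engine piston: upright plain cylinder 60 mm in diameter, 58 mm tall, three dark ring grooves near the top and a dark pin hole through its sides, about 0.28 kg. Origin: centre of its underside, z up.
- gear: Loose steel gear lying flat: dark toothed disc 66 mm in diameter and 18 mm thick, with a bright round hub 32 mm in diameter standing up from it to 58 mm above the underside, about 0.35 kg. Grip by the hub. Origin: centre of its underside, z up.
- flange: Loose aluminium square flange: base plate 58 x 58 mm, 14 mm thick, four small bolt holes, with a round neck 36 mm in diameter standing up to 58 mm above the underside, about 0.30 kg. Grip by the neck. Origin: centre of its underside, x and y along the plate's sides, z up.
- tray_rod: Fixed blue open tray 172 x 102 mm, floor 4 mm thick, walls 4 mm thick and 16 mm high. Square compartment 94 x 94 mm inside; beyond it (+x) a 66 x 94 mm one, centred 84 mm from the origin, with a steel connecting rod (flat bar, big and small eye) fixed in it, under 30 mm high. Origin: on the bench under the centre of the square compartment (a part stands at z = 4 mm). x along the tray, z up.
- tray_pinion: Fixed blue open tray 172 x 102 mm, floor 4 mm thick, walls 4 mm thick and 16 mm high. Square compartment 94 x 94 mm inside; beyond it (+x) a 66 x 94 mm one, centred 84 mm from the origin, with a thin shaft with a small toothed pinion fixed in it, under 30 mm high. Origin: on the bench under the centre of the square compartment (a part stands at z = 4 mm). x along the tray, z up.
- tray_cover: Fixed blue open tray 172 x 102 mm, floor 4 mm thick, walls 4 mm thick and 16 mm high. Square compartment 94 x 94 mm inside; beyond it (+x) a 66 x 94 mm one, centred 84 mm from the origin, with a flat 54 mm square cover plate (four bolt heads) fixed in it, under 30 mm high. Origin: on the bench under the centre of the square compartment (a part stands at z = 4 mm). x along the tray, z up.
- pad: The free spot: fixed flat black rubber pad, 110 x 110 mm, 6 mm thick, empty at the start. Origin: on the bench under its centre; its top is at z = 6 mm.
- jar: Bystander, loose: small amber glass jar with a white cap, 44 mm in diameter, 55 mm tall, standing. Origin: centre of its underside.
- tin: Bystander, loose: small bare steel can, 42 mm in diameter, 60 mm tall, standing. Origin: centre of its underside.
- socket: Bystander, loose: dark steel wrench socket, 34 mm in diameter narrowing to 26 mm at the top, 58 mm tall, standing. Origin: centre of its underside.
Not all that is in view belongs to the job. What is shaped like the tray_cover but pink is not meant.

How it is judged:
By the outcome, as a careful person would: the job done as asked, in the order asked, and still so for the second after the job is handed in, with the robot touching nothing.
It also fails if it takes over 106 s, if anything falls off the work surface, if the arm or the gripper's body presses on something with over 40 N, if the wrist force passes 120 N, or if a joint passes its speed limit or range.

## Robot

A 6-joint arm with a two-finger parallel gripper is mounted at the origin on the work surface. World frame = base frame: x ahead of the robot, y to its left, z up, the work surface at z = 0. Lengths are in m, angles in rad, forces in N, time in s.
With the tool pointing down it reaches from about 0.35 to 0.85 m from the base axis. Payload 8.1 kg.
Tool frame: the origin (TCP) lies on the centre line of the jaws, within the pads' length; the fingertips stand 17 mm ahead of it and the grasp point (between the pads) lies 2 mm behind it; z points along the fingers, y is the line along which they close (so a half turn about z gives the same grasp; the last joint's range is limited). The gripper opens to 93 mm and grips with 3 to 60 N. Pads are 15 mm wide; open, the fingers measure 128 mm over their backs; the gripper's body (75 mm by 188 mm) begins 65 mm behind the grasp point.
Start: joints at [-1.3, 0.13, 1.488, -0, 1.523, -0.085], TCP at [0.209, -0.562, 0.236] pointing down, gripper open.
Joint ranges: [-2.96, 2.96], [-0.89, 2.26], [0.02, 2.5], [-1.34, 4.48], [0, 2.73], [-2.66, 2.66]. Speed limits (rad/s): [2.39, 2.39, 2.79, 3.14, 3.14, 3.14].

## Interface

Orientations are given as a rotation vector (axis times angle).
In Python, from plant import robot, optics, close_job, models gives the robot as it stands.
- The arm moves only by the shell command python3 -m inch 'ROWS' [OPENING] [FORCE]. ROWS is a JSON object of lists of equal length, an entry for each row: "travel": the shift along the tool's x, y, z in m, a list of three; "spin": the turn about the tool's z in rad. In form: {"travel": [[x, y, z], ...], "spin": [spin, ...]}. A call has 1 to 10 rows; each row is the pose to reach, as a shift and turn from the pose commanded when the call began, along the tool's axes at that moment; what a row does not reach only later rows make up. A row lasts 1/12 s, in which the tool goes at most 41.7 mm and 7.16 degrees, less where a joint would pass 70% of its speed; a pose out of reach is approached as far as the arm can. A call with a gripper value outside its range is refused whole. OPENING is the closure, from 0 (fully open) to 1 (shut), set as the call begins (- or left out, the last holds). The fingers move at their own pace and stop on an object; FORCE is the grip in N (left out, the last holds). Time passes only in rows, so rows that repeat a pose let the fingers close. It gives the time, the measured TCP pose, the force, the opening and the grip force at its end, in the units of the state.
- robot.read_state(): the state, without advancing time (a new reading comes with each control period).
- optics.read_camera(name): name is "scene" or "top" or "wrist"; returns (picture, depth): 384x512x3 uint8, red, green, blue; 384x512 float32, m along the optical axis (not along the pixel's ray), 0 where there is no reading.
- optics.camera_info(name): a dict with "camera_matrix" (3x3 intrinsics, pixels), "view" (4x4, takes a point from world to camera coordinates). Camera axes: x right, y down, z forward; pixel columns grow to the right and rows downward; lengths in m; the calibration is good to about 2 mm. The wrist camera is an equidistant fisheye: a pixel r from the principal point sees the ray r / f radians off the axis. A picture is of the moment at which its call begins: read the wrist's pose just before it. camera_info takes no time and is no camera call; for the wrist camera it gives the pose at the moment of the call.
- close_job(): hands the job in; it is judged then, once.
Trained networks look in the newest picture that a camera, given by its name, has taken for a name from the list of things; names that differ only in an ending like _2 or _b are one class to them, and where a whole thing is asked for, a point or a joint stands for the part that bears it (a point fixed in the world has none). Each returns a list of dicts, best first, with "p" (0 to 1); they miss things now and then, are a little off and sometimes report something else, mostly with a low value. They report only what shows in the picture. A call takes as long as a camera call. They do not tell look-alikes from the thing itself.
- models.look_for(camera, name): "centre" ([x, y, z] in m, in world coordinates, good to about 4 mm: the middle of the surface that is visible of it).
- models.masks_of(camera, name): "region" (384x512 bool, what is visible of it).
The state is a dict: "t": time; "q": joint angles; "dq": joint speeds; "joint_torque": joint torques, N m; "tool_pos": TCP position; "orientation": TCP orientation; "force": force on the tool from outside, world axes, zero at the start; "wrist_torque": the same for the moment, N m; "opening": finger opening in m; "gripper_force": force on a finger pad.
Only numpy, scipy, OpenCV 4.12 (cv2) and the standard library are available. Lean on these libraries where they do the work, as an engineer would, in place of code of your own. Each camera call takes 0.05 s, during which the arm holds its last target. There are 200 camera calls.

## Working session

There is one attempt and no reset: what is moved stays moved. The work goes in short steps, Python scripts to look and compute and a shell command to move; the robot and the scene stay as the last step left them, time stands still between calls to the robot, and variables do not carry over. Pictures are saved under pics/ and viewed, at most 14 in all, crops included, and the job is handed in when it is done.

```bash
mkdir -p pics; ls; python3 - <<'E'
from plant import robot, optics, models
import cv2
for n in("top","scene"):
    p,d=optics.read_camera(n); cv2.imwrite(f"pics/{n}0.png",cv2.resize(p[:,:,::-1],(800,600)))
print(robot.read_state())
for n in ["piston","gear","flange","tray_rod","tray_pinion","tray_cover","pad","jar","tin","socket"]:
    print(n,[(round(r["p"],2),[round(float(v),3) for v in r["centre"]]) for r in models.look_for("top",n)])
E
```

```text
pics
{'t': 0.1, 'q': array([-1.30041094e+00,  1.31105979e-01,  1.48915398e+00, -2.29787492e-05,
        1.52298957e+00, -8.53837149e-02]), 'dq': array([-0.0007255 , -0.00235485, -0.00237911, -0.00026953, -0.00080684,
        0.00121923]), 'joint_torque': array([ 1.29643704e-03, -5.61341465e+01, -4.93096197e+01,  7.71013205e-02,
        2.91504170e-02, -2.64220824e-05]), 'tool_pos': array([ 0.20888114, -0.56195717,  0.23468917]), 'orientation': array([-3.09039701e+00, -5.55608398e-01,  2.76155233e-04]), 'force': array([0.66961617, 0.02401269, 0.09354415]), 'wrist_torque': array([ 0.00237541,  0.01683447, -0.01028104]), 'gripper_force': 0.0, 'opening': 0.09315200654375308}
piston [(0.57, [0.488, 0.366, 0.059])]
gear [(0.95, [0.511, -0.335, 0.022])]
flange [(0.63, [0.512, 0.112, 0.019])]
tray_rod [(0.7, [0.568, 0.112, 0.002]), (0.58, [0.549, 0.369, -0.001])]
tray_pinion [(0.65, [0.549, 0.37, 0.0])]
tray_cover [(0.89, [0.563, -0.329, 0.003]), (0.72, [0.198, -0.306, 0.007])]
pad [(0.7, [0.524, -0.127, 0.006])]
jar [(0.64, [0.383, -0.215, 0.056])]
tin [(0.86, [0.378, 0.221, 0.06])]
socket [(0.72, [0.398, 0.012, 0.056])]
```

View pics/top0.png

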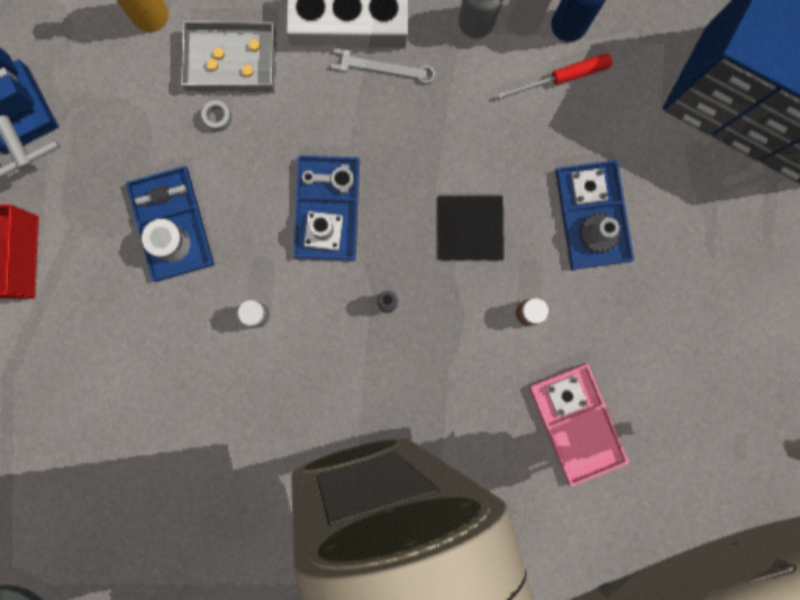

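View pics/scene0.png

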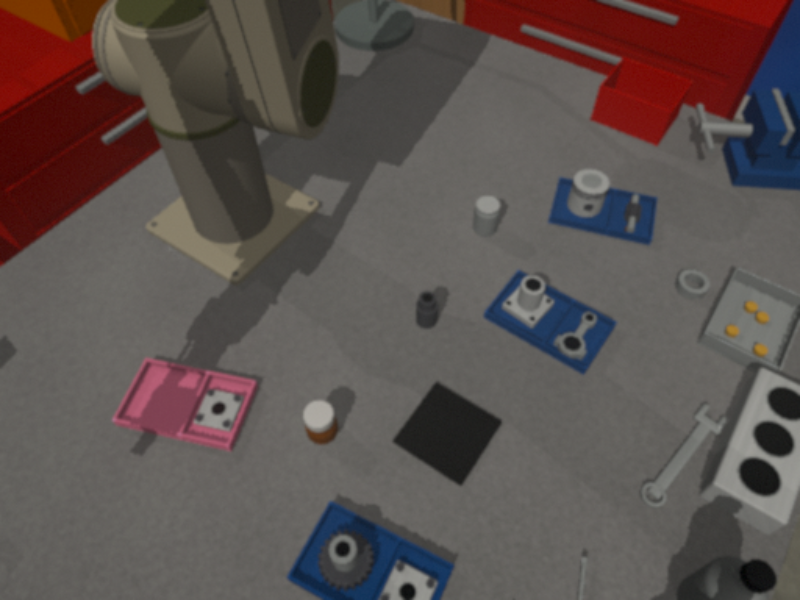

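The top view (800×600) shows the piston at (162,240) in the pinion tray and the flange at (321,227) in the rod tray. The gear is at (603,232) in the blue cover tray, and the pad is at (470,228).

There are two cover-tray candidates: blue at (594,215) and pink at (578,425). The blue one is meant, because the task rules out the pink one.

```bash
cat > m.py <<'E'
from plant import robot, optics, models
import numpy as np, cv2
def cloud(cam="top"):
    p,d=optics.read_camera(cam); i=optics.camera_info(cam); K=i["camera_matrix"]; V=np.linalg.inv(i["view"])
    v,u=np.mgrid[:384,:512]
    c=np.stack([(u-K[0][2])/K[0][0]*d,(v-K[1][2])/K[1][1]*d,d],-1)
    return p,c@V[:3,:3].T+V[:3,3]
def tops(W,regs,lo=.045,hi=.075):
    for n,(x,y) in regs.items():
        m=(np.hypot(W[...,0]-x,W[...,1]-y)<.055)&(W[...,2]>lo)&(W[...,2]<hi)
        q=W[m]
        if len(q)<5: print(n,"none");continue
        (cx,cy),r=cv2.minEnclosingCircle(q[:,:2].astype(np.float32))
        print(n,len(q),"circ",round(cx,4),round(cy,4),"r",round(r,4),"mean",q.mean(0).round(4))
def trays(p,W):
    h=cv2.cvtColor(p,cv2.COLOR_RGB2HSV)
    for n,(x,y) in dict(rod=(.55,.112),pinion=(.54,.36),cover=(.55,-.33)).items():
        m=(h[...,0]>100)&(h[...,0]<130)&(h[...,1]>110)&(np.hypot(W[...,0]-x,W[...,1]-y)<.12)&(W[...,2]<.03)
        q=W[m]; (cx,cy),(a,b),t=cv2.minAreaRect(q[:,:2].astype(np.float32)*1000)
        t=np.deg2rad(t if a>b else t+90); ax=np.array([np.cos(t),np.sin(t)]); ax*=np.sign(ax[0])
        # centre of tray is 35 mm (+x) of the origin
        print(n,"size",round(a),round(b),"yaw",round(float(np.degrees(np.arctan2(ax[1],ax[0]))),1),"origin",(np.array([cx,cy])-35*ax).round(1),"zmax",q[:,2].max().round(3))
E
python3 - <<'E'
from m import *
p,W=cloud()
tops(W,dict(piston=(.488,.366),gear=(.511,-.335),flange=(.512,.112),jar=(.383,-.215),tin=(.378,.221),socket=(.398,.012)))
trays(p,W)
h=cv2.cvtColor(p,cv2.COLOR_RGB2HSV)
m=(p.max(-1)<50)&(np.hypot(W[...,0]-.524,W[...,1]+.127)<.09)
print("pad",cv2.minAreaRect(W[m][:,:2].astype(np.float32)*1000),W[m][:,2].mean())
c=p[90:190,60:430]; cv2.imwrite("pics/crop1.png",cv2.resize(c[:,:,::-1],(800,216),interpolation=cv2.INTER_CUBIC))
E
```

```text
piston 514 circ 0.4911 0.368 r 0.0307 mean [0.4899 0.3661 0.0612]
gear 157 circ 0.5131 -0.3422 r 0.0166 mean [ 0.5122 -0.3393  0.0611]
flange 179 circ 0.5133 0.1165 r 0.018 mean [0.5119 0.1161 0.0617]
jar 213 circ 0.3799 -0.2245 r 0.0202 mean [ 0.3798 -0.2236  0.0556]
tin 230 circ 0.3732 0.2241 r 0.0206 mean [0.3729 0.2232 0.059 ]
socket 93 circ 0.3961 0.0116 r 0.0141 mean [0.3958 0.0105 0.0585]
rod size 102 171 yaw -1.6 origin [517.4 113.6] zmax 0.022
pinion size 172 108 yaw 16.9 origin [489. 364.] zmax 0.025
cover size 171 104 yaw 8.2 origin [ 510.6 -340.5] zmax 0.025
pad ((521.571533203125, -127.7442855834961), (104.81173706054688, 108.0828857421875), 0.49226316809654236) 0.0067493756472708595
```

View pics/crop1.png

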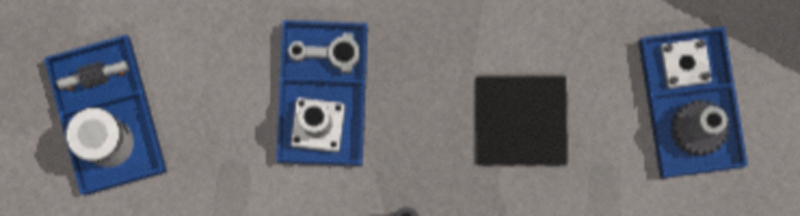

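The crop confirms the mates: the pinion is beside the piston (92,135), the rod beside the flange (317,122), and the blue cover plate beside the gear (713,120). The tops all measure z≈0.061, and the tray sizes match. My order is gear→pad, flange→cover, piston→rod, gear→pinion.

```bash
python3 -m inch '{"travel": [[0.362,-0.101,0.09],[0.362,-0.101,0.09],[0.362,-0.101,0.09],[0.362,-0.101,0.09],[0.362,-0.101,0.09],[0.362,-0.101,0.09],[0.362,-0.101,0.09],[0.362,-0.101,0.09],[0.362,-0.101,0.09],[0.362,-0.101,0.09]], "spin": [0.1,0.2,0.3,0.356,0.356,0.356,0.356,0.356,0.356,0.356]}' 0 25
```

```text
t: 1.48
tool_pos: [0.5164, -0.3371, 0.1438]
orientation: [-3.139, -0.005, 0.0]
force: [0.1, -0.6, 0.3]
opening: 0.0933
gripper_force: 0.0
```

```bash
python3 -m inch '{"travel": [[0,0,0],[0,0,0],[0,0,0]], "spin": [0,0,0]}'; python3 -c "
from plant import robot;print(robot.read_state()['q'])"
```

```text
t: 1.73
tool_pos: [0.5125, -0.3427, 0.1461]
orientation: [3.141, -0.001, -0.0]
force: [-0.2, 0.4, 0.5]
opening: 0.0932
gripper_force: 0.0
[-6.72136461e-01  2.30437242e-01  1.54152670e+00 -6.27439576e-04
  1.36925977e+00  8.99533636e-01]
```

```bash
python3 -m inch '{"travel": [[0,0,0.03],[0,0,0.06],[0,0,0.085],[0,0,0.102],[0,0,0.102],[0,0,0.102]], "spin": [0,0,0,0,0,0]}' 0 25
```

```text
t: 2.23
tool_pos: [0.5116, -0.3425, 0.0434]
orientation: [-3.141, 0.003, 0.002]
force: [0.6, -0.0, 0.4]
opening: 0.0928
gripper_force: 0.0
```

```bash
python3 -m inch '{"travel": [[0,0,0],[0,0,0],[0,0,0],[0,0,0],[0,0,0],[0,0,0],[0,0,0],[0,0,0],[0,0,0],[0,0,0]], "spin": [0,0,0,0,0,0,0,0,0,0]}' 1 25
```

```text
t: 3.07
tool_pos: [0.5132, -0.3415, 0.0435]
orientation: [-3.141, 0.0, 0.0]
force: [0.7, 0.8, -0.1]
opening: 0.032
gripper_force: 25.0
```

```bash
python3 -m inch '{"travel": [[0,0,-0.03],[0,0,-0.06],[0,0,-0.09],[0.005,-0.03,-0.1],[0.009,-0.07,-0.1],[0.009,-0.11,-0.1],[0.009,-0.15,-0.1],[0.009,-0.19,-0.1],[0.009,-0.215,-0.1],[0.009,-0.215,-0.1]], "spin": [0,0,0,0,0,0,0,0,0,0]}' 1 40
```

```text
t: 3.9
tool_pos: [0.5215, -0.1216, 0.1428]
orientation: [-3.139, -0.006, 0.002]
force: [0.1, 0.5, -3.0]
opening: 0.0315
gripper_force: 40.0
```

```bash
python3 -m inch '{"travel": [[0,0,0],[0,0,0.03],[0,0,0.06],[0,0,0.08],[0,0,0.09],[0,0,0.096],[0,0,0.096],[0,0,0.096]], "spin": [0,0,0,0,0,0,0,0]}'
```

```text
t: 4.57
tool_pos: [0.523, -0.1275, 0.0486]
orientation: [3.141, -0.001, 0.002]
force: [0.7, -0.6, -2.0]
opening: 0.0314
gripper_force: 40.0
```

```bash
python3 -m inch '{"travel": [[0,0,0.002],[0,0,0.003],[0,0,0.003],[0,0,0.003]], "spin": [0,0,0,0]}'
```

```text
t: 4.9
tool_pos: [0.5229, -0.1269, 0.0454]
orientation: [3.141, -0.0, 0.002]
force: [0.4, -0.5, -1.0]
opening: 0.0313
gripper_force: 40.0
```

```bash
python3 -m inch '{"travel": [[0,0,0],[0,0,0],[0,0,0],[0,0,0],[0,0,0],[0,0,0],[0,0,-0.03],[0,0,-0.06],[0,0,-0.1],[0,0,-0.1]], "spin": [0,0,0,0,0,0,0,0,0,0]}' 0
```

```text
t: 5.73
tool_pos: [0.5266, -0.1281, 0.1532]
orientation: [3.138, -0.0, 0.018]
force: [0.9, -0.2, 3.0]
opening: 0.0913
gripper_force: 0.0
```

```bash
python3 -m inch '{"travel": [[0,-0.04,0],[-0.01,-0.08,0],[-0.01,-0.12,0],[-0.01,-0.16,0],[-0.01,-0.2,0],[-0.01,-0.23,0],[-0.01,-0.243,0],[-0.01,-0.243,0],[-0.01,-0.243,0],[-0.01,-0.243,0]], "spin": [0,0,0,0,0,0,0,0,0,0]}' 0 25
```

```text
t: 6.57
tool_pos: [0.5124, 0.1152, 0.1445]
orientation: [3.141, -0.001, -0.0]
force: [-0.3, -0.7, 0.7]
opening: 0.0931
gripper_force: 0.0
```

```bash
python3 - <<'E'
from m import *
p,W=cloud()
print(robot.read_state()["tool_pos"])
tops(W,dict(piston=(.488,.366),gear=(.522,-.127)))
E
```

```text
[0.51243538 0.1149458  0.14454141]
piston 513 circ 0.4912 0.368 r 0.0307 mean [0.4898 0.366  0.0614]
gear 146 circ 0.5226 -0.1269 r 0.0161 mean [ 0.5214 -0.1263  0.0635]
```

The gear stands on the pad, with its top at about 0.064. Next is the flange.

```bash
python3 -m inch '{"travel": [[0,0,0.03],[0,-0.001,0.06],[0,-0.001,0.085],[0,-0.001,0.101],[0,-0.001,0.101],[0,-0.001,0.101]], "spin": [0,0,0,0,0,0]}' 0 25
```

```text
t: 7.12
tool_pos: [0.5116, 0.116, 0.0429]
orientation: [3.141, -0.003, -0.004]
force: [0.3, 0.3, -0.1]
opening: 0.0929
gripper_force: 0.0
```

```bash
python3 -m inch '{"travel": [[0,0,0],[0,0,0],[0,0,0],[0,0,0],[0,0,0],[0,0,0],[0,0,0],[0,0,0],[0,0,0],[0,0,0]], "spin": [0,0,0,0,0,0,0,0,0,0]}' 1 40
```

```text
t: 7.95
tool_pos: [0.5122, 0.1174, 0.0436]
orientation: [-3.142, 0.0, 0.0]
force: [-0.1, 0.5, 1.1]
opening: 0.0356
gripper_force: 40.0
```

```bash
python3 -m inch '{"travel": [[0,0,-0.03],[0,0,-0.06],[0,0,-0.09],[0,0.02,-0.12],[0,0.06,-0.12],[0,0.1,-0.12],[0,0.14,-0.12],[0,0.18,-0.12],[0,0.22,-0.12],[0,0.26,-0.12]], "spin": [0,0,0,0,0,0,0,0,0,0]}'
```

```text
t: 8.78
tool_pos: [0.5115, -0.1444, 0.1632]
orientation: [-3.141, 0.0, 0.001]
force: [0.3, 0.6, -3.3]
opening: 0.0354
gripper_force: 40.0
```

```bash
python3 -m inch '{"travel": [[0,0.04,0],[0,0.08,0],[0,0.12,0],[0,0.16,0],[0,0.185,0],[0,0.197,0],[0,0.197,0],[0,0.197,0],[0,0.197,0]], "spin": [0,0,0,0,0,0,0,0,0]}'
```

```text
t: 9.53
tool_pos: [0.5122, -0.3382, 0.1631]
orientation: [-3.14, -0.001, 0.001]
force: [0.1, 0.4, -3.2]
opening: 0.0353
gripper_force: 40.0
```

```bash
python3 -m inch '{"travel": [[0,0.001,0.03],[0,0.001,0.06],[0,0.001,0.09],[0,0.001,0.105],[0,0.001,0.113],[0,0.001,0.117],[0,0.001,0.12],[0,0.001,0.12],[0,0.001,0.12],[0,0.001,0.12]], "spin": [0,0,0,0,0,0,0,0,0,0]}'
```

```text
t: 10.37
tool_pos: [0.5131, -0.3413, 0.0453]
orientation: [3.14, -0.0, 0.003]
force: [0.1, 0.7, -2.9]
opening: 0.0356
gripper_force: 40.0
```

```bash
python3 -m inch '{"travel": [[0,0,0],[0,0,0],[0,0,0],[0,0,0],[0,0,0],[0,0,0],[0,0,-0.03],[0,0,-0.06],[0,0,-0.09],[0,0,-0.12]], "spin": [0,0,0,0,0,0,0,0,0,0]}' 0
```

```text
t: 11.2
tool_pos: [0.5119, -0.3404, 0.1647]
orientation: [-3.141, 0.0, 0.001]
force: [1.4, -0.1, -0.0]
opening: 0.0921
gripper_force: 0.0
```

```bash
python3 -m inch '{"travel": [[0,-0.04,0],[0,-0.08,0],[0,-0.12,0],[0,-0.16,0],[0,-0.2,0],[0,-0.24,0],[0,-0.28,0],[0,-0.32,0],[0,-0.36,0],[0,-0.4,0]], "spin": [0,0,0,0,0,0,0,0,0,0]}' 0
```

```text
t: 12.03
tool_pos: [0.5119, 0.0613, 0.1639]
orientation: [-3.142, 0.001, -0.001]
force: [1.0, -0.4, 1.0]
opening: 0.093
gripper_force: 0.0
```

```bash
python3 -m inch '{"travel": [[0,-0.04,0],[-0.01,-0.08,0],[-0.02,-0.12,0],[-0.021,-0.16,0],[-0.021,-0.2,0],[-0.021,-0.24,0],[-0.021,-0.28,0],[-0.021,-0.3,0],[-0.021,-0.307,0],[-0.021,-0.307,0]], "spin": [0,0,0,0,0,0,0,0,0,0]}' 0; python3 -m inch '{"travel": [[0,0,0],[0,0,0]], "spin": [0,0]}'
```

```text
t: 12.87
tool_pos: [0.4908, 0.3678, 0.1633]
orientation: [3.141, 0.004, -0.001]
force: [0.5, 0.1, -0.6]
opening: 0.0931
gripper_force: 0.0
t: 13.03
tool_pos: [0.4916, 0.3649, 0.1635]
orientation: [3.141, -0.002, -0.0]
force: [-1.2, -0.4, 0.5]
opening: 0.0929
gripper_force: 0.0
```

```bash
python3 - <<'E'
from m import *
p,W=cloud()
s=robot.read_state();print(s["tool_pos"],s["q"].round(2))
tops(W,dict(gear=(.522,-.127),flange=(.511,-.34),jar=(.383,-.215)))
E
```

```text
[0.49167206 0.36479242 0.16363065] [ 0.55  0.21  1.54 -0.    1.4   2.13]
gear 145 circ 0.5229 -0.127 r 0.0163 mean [ 0.5215 -0.1262  0.0636]
flange 191 circ 0.5155 -0.3418 r 0.0188 mean [ 0.5139 -0.3391  0.0614]
jar 214 circ 0.3802 -0.2249 r 0.0203 mean [ 0.3799 -0.2235  0.0556]
```

The flange is down in the blue cover tray, and the gear and jar haven't moved. Next is the piston.

```bash
python3 -m inch '{"travel": [[0,-0.002,0.03],[0,-0.002,0.06],[0,-0.002,0.09],[0,-0.002,0.11],[0,-0.002,0.12],[0,-0.002,0.12],[0,-0.002,0.12]], "spin": [0,0,0,0,0,0,0]}' 0 40
```

```text
t: 13.67
tool_pos: [0.4917, 0.3677, 0.0442]
orientation: [3.142, -0.002, 0.0]
force: [0.5, 0.5, 1.2]
opening: 0.0932
gripper_force: 0.0
```

```bash
python3 -m inch '{"travel": [[0,0,0],[0,0,0],[0,0,0],[0,0,0],[0,0,0],[0,0,0],[0,0,0],[0,0,0]], "spin": [0,0,0,0,0,0,0,0]}' 1 40
```

```text
t: 14.33
tool_pos: [0.4916, 0.3687, 0.0442]
orientation: [-3.141, 0.0, -0.001]
force: [-0.7, 0.6, 3.7]
opening: 0.0599
gripper_force: 40.0
```

```bash
python3 -m inch '{"travel": [[0,0,-0.03],[0,0,-0.06],[0,0,-0.09],[0.01,0.03,-0.11],[0.02,0.07,-0.11],[0.025,0.11,-0.11],[0.025,0.15,-0.11],[0.025,0.19,-0.11],[0.025,0.23,-0.11],[0.025,0.254,-0.11]], "spin": [0,0,0,0,0,0,0,0,0,0]}'
```

```text
t: 15.17
tool_pos: [0.5151, 0.1107, 0.1525]
orientation: [3.14, -0.003, -0.003]
force: [0.9, 0.3, -4.5]
opening: 0.0596
gripper_force: 40.0
```

```bash
python3 -m inch '{"travel": [[0,0,0],[0,0,0],[0,0,0.03],[0,0,0.06],[0,0,0.085],[0,0,0.1],[0,0,0.107],[0,0,0.11],[0,0,0.11],[0,0,0.11]], "spin": [0,0,0,0,0,0,0,0,0,0]}'
```

```text
t: 16.0
tool_pos: [0.5165, 0.1154, 0.044]
orientation: [-3.141, -0.001, -0.001]
force: [-0.3, 0.1, -2.5]
opening: 0.0596
gripper_force: 40.0
```

```bash
python3 -m inch '{"travel": [[0,0,0],[0,0,0],[0,0,0],[0,0,0],[0,0,0],[0,0,0],[0,0,-0.03],[0,0,-0.06],[0,0,-0.09],[0,0,-0.12]], "spin": [0,0,0,0,0,0,0,0,0,0]}' 0
```

```text
t: 16.83
tool_pos: [0.5159, 0.1143, 0.1648]
orientation: [3.142, -0.001, -0.001]
force: [1.1, -0.1, 0.6]
opening: 0.0931
gripper_force: 0.0
```

```bash
python3 -m inch '{"travel": [[0.006,0.04,0],[0.006,0.08,0],[0.006,0.12,0],[0.006,0.16,0],[0.006,0.2,0],[0.006,0.23,0],[0.006,0.242,0],[0.006,0.242,0],[0.006,0.242,0],[0.006,0.242,0]], "spin": [0,0,0,0,0,0,0,0,0,0]}' 0
```

```text
t: 17.67
tool_pos: [0.5222, -0.1264, 0.1635]
orientation: [-3.141, -0.001, 0.0]
force: [-0.2, 1.0, -0.1]
opening: 0.0931
gripper_force: 0.0
```

```bash
python3 - <<'E'
from m import *
p,W=cloud()
print(robot.read_state()["tool_pos"])
tops(W,dict(piston=(.516,.115),tin=(.373,.224),socket=(.396,.011)))
trays(p,W)
E
```

```text
[ 0.52225956 -0.12618509  0.16349357]
piston 483 circ 0.5166 0.1143 r 0.0308 mean [0.5146 0.1139 0.0621]
tin 228 circ 0.3736 0.2248 r 0.0206 mean [0.373  0.2233 0.0592]
socket 91 circ 0.3978 0.01 r 0.0145 mean [0.396  0.0104 0.0591]
rod size 102 170 yaw -1.5 origin [517.3 113.3] zmax 0.023
pinion size 172 108 yaw 16.7 origin [489.2 364.1] zmax 0.023
cover size 44 117 yaw -16.0 origin [ 478.7 -374.7] zmax 0.021
```

```bash
python3 -m inch '{"travel": [[0,0.001,0.03],[0,0.001,0.06],[0,0.001,0.09],[0,0.001,0.108],[0,0.001,0.118],[0,0.001,0.118],[0,0.001,0.118]], "spin": [0,0,0,0,0,0,0]}' 0 40
```

```text
t: 18.3
tool_pos: [0.5225, -0.1278, 0.046]
orientation: [-3.141, -0.002, 0.0]
force: [0.7, -0.4, 0.4]
opening: 0.093
gripper_force: 0.0
```

```bash
python3 -m inch '{"travel": [[0,0,0],[0,0,0],[0,0,0],[0,0,0],[0,0,0],[0,0,0],[0,0,0],[0,0,0],[0,0,0],[0,0,0]], "spin": [0,0,0,0,0,0,0,0,0,0]}' 1 40
```

```text
t: 19.13
tool_pos: [0.5222, -0.1285, 0.0456]
orientation: [-3.141, 0.0, 0.0]
force: [-0.1, -0.2, -1.4]
opening: 0.0316
gripper_force: 40.1
```

```bash
python3 -m inch '{"travel": [[0,0,-0.03],[0,0,-0.06],[0,0,-0.09],[0,-0.02,-0.12],[0,-0.06,-0.12],[0,-0.1,-0.12],[0,-0.14,-0.12],[0,-0.18,-0.12],[0,-0.22,-0.12],[0,-0.26,-0.12]], "spin": [0,0,0,0,0,0,0,0,0,0]}'
```

```text
t: 19.97
tool_pos: [0.5214, 0.1331, 0.1651]
orientation: [3.141, -0.001, -0.001]
force: [1.0, -0.4, -3.0]
opening: 0.0314
gripper_force: 40.0
```

```bash
python3 -m inch '{"travel": [[-0.01,-0.035,0],[-0.02,-0.07,0],[-0.03,-0.11,0],[-0.033,-0.15,0],[-0.033,-0.19,0],[-0.033,-0.22,0],[-0.033,-0.232,0],[-0.033,-0.232,0],[-0.033,-0.232,0],[-0.033,-0.232,0]], "spin": [0,0,0,0,0,0,0,0,0,0]}'
```

```text
t: 20.8
tool_pos: [0.4892, 0.362, 0.1649]
orientation: [3.14, -0.001, -0.002]
force: [0.2, 0.0, -3.1]
opening: 0.0315
gripper_force: 40.0
```

```bash
python3 -m inch '{"travel": [[0,0,0.03],[0,0,0.06],[0,0,0.09],[0,0,0.105],[0,0,0.113],[0,0,0.117],[0,0,0.12],[0,0,0.122],[0,0,0.122],[0,0,0.122]], "spin": [0,0,0,0,0,0,0,0,0,0]}'
```

```text
t: 21.63
tool_pos: [0.4901, 0.3638, 0.045]
orientation: [-3.14, 0.0, -0.003]
force: [-1.0, -0.8, -2.6]
opening: 0.0312
gripper_force: 40.0
```

```bash
python3 -m inch '{"travel": [[0,0,0.001],[0,0,0.0015],[0,0,0.0015]], "spin": [0,0,0]}'
```

```text
t: 21.88
tool_pos: [0.4901, 0.3639, 0.0436]
orientation: [-3.141, 0.0, -0.003]
force: [-0.9, -1.3, 5.4]
opening: 0.0317
gripper_force: 40.0
```

```bash
python3 -m inch '{"travel": [[0,0,0],[0,0,0],[0,0,0],[0,0,0],[0,0,0],[0,0,0],[0,0,-0.03],[0,0,-0.06],[0,0,-0.09],[0,0,-0.12]], "spin": [0,0,0,0,0,0,0,0,0,0]}' 0
```

```text
t: 22.72
tool_pos: [0.489, 0.3632, 0.1632]
orientation: [3.141, -0.0, -0.001]
force: [1.1, 0.2, -0.5]
opening: 0.0914
gripper_force: 0.0
```

```bash
python3 -m inch '{"travel": [[0,0.04,0],[-0.01,0.08,0],[-0.03,0.11,0],[-0.05,0.14,0],[-0.06,0.17,0],[-0.06,0.21,0],[-0.06,0.25,0],[-0.06,0.28,0],[-0.06,0.28,0],[-0.06,0.28,0]], "spin": [0,0,0,0,0,0,0,0,0,0]}' 0
```

```text
t: 23.55
tool_pos: [0.4294, 0.082, 0.1623]
orientation: [-3.141, 0.006, -0.001]
force: [-0.3, 0.4, 0.3]
opening: 0.0929
gripper_force: 0.0
```

```bash
python3 -m inch '{"travel": [[0,0.03,-0.02],[0,0.06,-0.04],[0,0.09,-0.06],[0,0.12,-0.08],[0,0.12,-0.1],[0,0.12,-0.1],[0,0.12,-0.1]], "spin": [0,0,0,0,0,0,0]}' 0; python3 - <<'E'
from m import *
p,W=cloud()
tops(W,dict(piston=(.516,.115),gear=(.489,.364),flange=(.513,-.341),tin=(.373,.224),socket=(.396,.011),jar=(.38,-.224)))
trays(p,W)
cv2.imwrite("pics/top1.png",cv2.resize(p[:,:,::-1],(800,600)))
E
```

```text
t: 24.13
tool_pos: [0.4302, -0.036, 0.2631]
orientation: [-3.141, -0.0, -0.004]
force: [0.1, 1.0, -0.7]
opening: 0.0928
gripper_force: 0.0
piston 479 circ 0.5162 0.1148 r 0.0305 mean [0.5146 0.114  0.0621]
gear 157 circ 0.4892 0.3635 r 0.0172 mean [0.4887 0.3608 0.061 ]
flange 193 circ 0.5155 -0.3412 r 0.0184 mean [ 0.5138 -0.3393  0.0614]
tin 233 circ 0.3735 0.2246 r 0.0206 mean [0.3729 0.2231 0.0589]
socket 93 circ 0.3962 0.0115 r 0.0142 mean [0.3958 0.0104 0.0585]
jar 24 circ 0.3782 -0.238 r 0.0128 mean [ 0.3777 -0.2398  0.0561]
rod size 101 171 yaw -2.0 origin [517.4 113.8] zmax 0.021
pinion size 172 108 yaw 16.7 origin [489.3 364.4] zmax 0.024
cover size 170 104 yaw 8.2 origin [ 510.2 -340.8] zmax 0.021
```

View pics/top1.png

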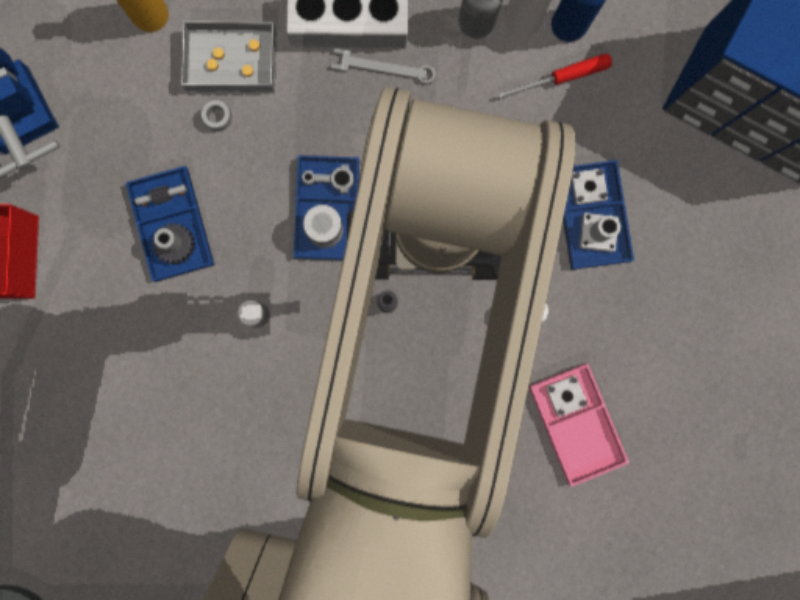

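The gear (165,240) is with the pinion, the piston (322,225) with the rod, and the flange (602,232) with the blue cover plate. The tin (250,312) and socket (387,300) haven't moved. The arm half hides the jar (543,312), which was undisturbed at the last clear look and nothing has gone near it since.

```bash
python3 -c "
from plant import close_job;print(close_job())"
```

```text
the job is handed in; nothing more can be done
None
```

The job is handed in at about 24 s: the piston, gear and flange each stand flat in the tray with their mate; the tin and socket were undisturbed, and so was the jar when last fully visible (the arm half hid it in the final picture).

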